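# Set up the oilstone and draw the long chisel from the part-open drawer

## Task

Get ready to hone the long chisel: set the oilstone flat and square, fully down in the pocket of its wooden holder, without dropping it, and let go of it. Then draw the long chisel out of the part-open drawer (it is longer than the opening, so bring it out tilted, handle end first, without levering it hard against the cabinet) and finish while still holding it, at rest in the air, its middle over the stone and all of it at least 6 cm above the stone. Leave everything else on the bench, on the cabinet and in the drawer where it is.

Things in the scene. Friction and masses are not known exactly. Their poses are not given: they have to be found in the camera images.
- stone_center (a point): centre of the oilstone, a grey rectangular block 150 x 50 x 25 mm (0.3 to 0.6 kg) lying flat on the bench to the right, half-way up it; x along its 150 mm length, y across its 50 mm width, z up; either way round is the same
- holder_pocket (a point): centre of the pocket floor, 14 mm above the bench, of the stone's wooden holder. The pocket is 154 x 54 mm (2 mm clearance all round a seated stone); its walls are 12 mm high, the top 4 mm chamfered outwards. x along the pocket's length, z up. A seated stone has its centre 12.5 mm above this point
- holder: the stone's holder, fixed on the bench: wooden block 194 x 90 mm, 26 mm high, long axis x, origin under its centre. The middle 60 mm of both long pocket walls is cut away as finger notches, open to the outside and down to the level of the pocket floor
- chisel_mid (a point): middle of the long chisel on its axis: 300 mm long, 0.1 to 0.2 kg, lying level on the drawer's floor, butt close behind the drawer's front; x runs along it from butt to tip, z up. It balances within 20 mm of this point, which at first lies about under the cabinet's front edge, so that only handle shows
- chisel_butt (a point): butt (handle's end) of the long chisel, on its axis, 150 mm behind its middle. The handle, 177 mm long from here, is an eight-sided wooden bar 24 mm across the flats (one flat on the floor, two upright at the sides); its last 14 mm is a brass ferrule. A good grip is across the handle 60 to 90 mm from the butt
- chisel_tip (a point): cutting tip of the long chisel, on its axis, 150 mm ahead of its middle, at first hidden under the cabinet's top. The steel blade, 123 mm long, is 18 mm wide and 4 mm thick, in line with the handle's axis
- cabinet: dark wooden bench-top cabinet with one drawer, fixed on the bench, 370 mm deep (x), 280 mm wide (y), 96 mm high; origin under its centre; front looks to its -x. Drawer: floor 18 mm above the bench, inside 240 mm wide and 328 mm long; side and back walls end 63 mm above the bench, the front 78 mm
- drawer_mouth (a point): middle of the lower front edge of the cabinet's top board, the edge above the drawer's opening: 80 mm above the bench, 62 mm above the drawer's floor. x points from here into the cabinet, -x out along the open drawer, y across, z up. The board is 16 mm thick
- drawer (a joint): how far the drawer is pulled out, in m: 0 shut, 0.195 the stop, beyond which it does not open; starts at 0.187 to 0.195; about 5 N of friction. The inner face of its front is (value - 0.015) m out from the cabinet's front, the outer face (value) m, a knob 20 mm more. So the opening is about 175 mm by 240 mm
- gouge: short chisel with a dark handle, 140 mm long, 20 mm thick, in the drawer beside the long one; origin under its middle; leave alone
- mallet: wooden mallet lying on its side, head 64 mm across and 85 mm wide, handle 200 mm; origin under its head; leave alone
- awl: awl with dark handle, 128 mm long, 22 mm thick, lying on the bench; origin under its middle; leave alone
- brush_pot: copper pot 76 mm across, 95 mm high, with brushes standing up to 230 mm; origin under its centre; leave alone
- punch_block: pale wooden block 75 x 55 x 40 mm; origin under its centre; leave alone
- weight: brass paper weight 44 mm across, 50 mm high; origin under its centre; leave alone
- jar_a: glass jar 52 mm across, 60 mm high, standing about the middle of the cabinet's top; origin under its centre; leave alone
- jar_b: amber jar 44 mm across, 75 mm high, standing about the middle of the cabinet's top; origin under its centre; leave alone
Things that resemble listed ones, but are neither listed nor needed, are in the scene too. There is more than one size of the holder; the one meant has the size given above. There is more than one size of the part that bears stone_center; the job needs the larger.

How it is judged:
By the outcome, as a careful person would: the job done as asked, in the order asked, and still so for the second after the job is handed in, while the arm keeps its last pose, push and grip.
It also fails if it takes over 61 s, if anything falls off the work surface, if the arm or the gripper's body presses on something with over 40 N, if the wrist force passes 120 N, or if a joint passes its speed limit or range.

## Robot

A 7-joint arm with a two-finger parallel gripper is mounted at the origin on the work surface. World frame = base frame: x ahead of the robot, y to its left, z up, the work surface at z = 0. Lengths are in m, angles in degrees, forces in N, time in s.
With the tool pointing down it reaches from about 0.4 to 0.75 m from the base axis. Payload 19.5 kg.
Tool frame: the origin (TCP) lies on the centre line of the jaws, within the pads' length; the fingertips stand 11 mm ahead of it and the grasp point (between the pads) lies 8 mm behind it (manip.tip_reach is the distance from the TCP to the fingertips, in m); z points along the fingers, y is the line along which they close (so a half turn about z gives the same grasp; the last joint's range is limited). The gripper opens to 85 mm and grips with 20 to 120 N. Pads are 22 mm wide; open, the fingers measure 114 mm over their backs; the gripper's body (76 mm by 85 mm) begins 54 mm behind the grasp point. The pads swing forward as they close: fully open they stand 13 mm farther back than shut.
Start: joints at [-73.493, 40.479, -1.581, 85.061, 1.261, 54.483, -4.326], TCP at [0.186, 0.544, 0.21] pointing down, gripper open.
Joint ranges: [-155.06, 155.06], [-18.47, 123.98], [-90, 86.84], [0, 140.48], [-83.41, 263.41], [0, 116], [-161.91, 161.91]. Speed limits (degrees/s): [108.29, 108.29, 147.25, 147.25, 172.46, 172.46, 172.46].

## Interface

Orientations are given as [roll, pitch, yaw] about the fixed x, y, z axes, in that order (R = Rz(yaw) Ry(pitch) Rx(roll)).
In Python, from bench import manip gives the robot as it stands.
- The arm moves only by the tool move_arm, never from a script. Its argument "increments" is one flat list of numbers, 7 for each row, row after row: the turn, a rotation vector about the tool's x, y, z in rad, then the shift along the tool's x, y, z in cm, then the closure, from 0 (fully open) to 1 (shut). A call has 1 to 20 rows; each row shifts and turns the commanded pose from where the row before left it, along the tool's axes as they then stand; what a row does not reach is not made up. A row lasts 1/8 s, in which the tool goes at most 62.5 mm and 10.7 degrees, less where a joint would pass 70% of its speed; a pose out of reach is approached as far as the arm can. A call with a gripper value outside its range is refused whole. The fingers move at their own pace and stop on an object; "grip_force" is the grip in N (left out, the last holds). Time passes only in rows, so rows that do not move let the fingers close. It gives the time, the measured TCP pose, the force, the opening and the grip force at its end, in the units of the state.
- manip.read_state(): the state, without advancing time (a new reading comes with each control period).
- manip.grab_frame(name): name is "side" or "top" or "wrist"; returns a dict with "frame" (420x560x3 uint8, blue, green, red), "fov_y" (degrees; the focal length in pixels is half the picture's height over the tangent of half this angle, whatever the lens; pixels are square), "cx", "cy" (the principal point, pixels), "k1" (the pictures are not rectified: a ray, as slopes to the right and down, at radius r is drawn at 1 + k1 r^2 times it, then the intrinsics apply), "world_from_camera" (4x4, takes a point from camera to world coordinates); the wrist camera has in their place "tool_from_camera" (4x4, takes a point from camera to tool coordinates, whose origin is the TCP and whose axes are the flange's). Camera axes: x right, y down, z forward; pixel columns grow to the right and rows downward; lengths in m; the calibration is good to about 2 mm. A picture is of the moment at which its call begins: read the wrist's pose just before it. There is no depth.
- manip.job_done(): hands the job in; it is judged then, once.
Trained networks look in a picture, given as the dict that the camera call returned (one of the last four; its "shot" number tells which), for a name from the list of things; names that differ only in an ending like _2 or _b are one class to them, and where a whole thing is asked for, a point or a joint stands for the part that bears it (a point fixed in the world has none). Each returns a list of dicts, best first, with "score" (0 to 1); they miss things now and then, are a little off and sometimes report something else, mostly with a low value. They report only what shows in the picture. A call takes as long as a camera call. They do not tell look-alikes from the thing itself.
- manip.cut_out(target, picture): "region" (420x560 bool, what is visible of it) and "box" ([left, top, right, bottom] in pixels, round what is visible of it).
The state is a dict: "time": time; "q": joint angles; "joint_vel": joint speeds; "joint_efforts": joint torques, N m; "position": TCP position; "ee_rot": TCP orientation; "ft_force": force on the tool from outside, world axes, zero at the start; "ft_torque": the same for the moment, N m; "gripper_width": finger opening in m; "finger_force": force on a finger pad.
Only numpy, scipy, OpenCV 4.12 (cv2) and the standard library are available. Lean on these libraries where they do the work, as an engineer would, in place of code of your own. Each camera call takes 0.05 s, during which the arm holds its last target. There are 200 camera calls.

## Working session

There is one attempt and no reset: what is moved stays moved. The work goes in short steps, Python scripts to look and compute and a tool call to move; the robot and the scene stay as the last step left them, time stands still between calls to the robot, and variables do not carry over. Pictures are saved under pics/ and viewed, at most 10 in all, crops included, and the job is handed in when it is done.

Besides the shell and the picture viewer there is one more tool, called after "Request:" by a JSON object that holds its "name" and its "arguments", one argument or row to a line. move_arm: Moves the arm, as the interface text tells. Its arguments: {"type":"object","properties":{"increments":{"type":"array"},"grip_force":{"type":"number"}},"required":["increments"]}

```bash
ls; mkdir -p pics
cat > h.py <<'E'
import numpy as np, cv2, pickle
from bench import manip
from scipy.spatial.transform import Rotation as R
def intr(p):
    f=210/np.tan(np.radians(p["fov_y"]/2)); return f
def cam(p,st=None):
    if "world_from_camera" in p: return np.array(p["world_from_camera"])
    T=np.eye(4);T[:3,:3]=R.from_euler('xyz',st["ee_rot"],degrees=True).as_matrix();T[:3,3]=st["position"]
    return T@np.array(p["tool_from_camera"])
def px2w(p,uv,z,st=None):
    uv=np.atleast_2d(np.array(uv,float));f=intr(p);d=(uv-[p["cx"],p["cy"]])/f
    s=d.copy()
    for _ in range(20): s=d/(1+p["k1"]*(s**2).sum(1,keepdims=True))
    T=cam(p,st);r=np.c_[s,np.ones(len(s))]@T[:3,:3].T;o=T[:3,3]
    return o+r*((z-o[2])/r[:,2])[:,None]
def w2px(p,X,st=None):
    T=np.linalg.inv(cam(p,st));c=np.atleast_2d(X)@T[:3,:3].T+T[:3,3];s=c[:,:2]/c[:,2:]
    return s*(1+p["k1"]*(s**2).sum(1,keepdims=True))*intr(p)+[p["cx"],p["cy"]]
E
python3 - <<'E'
from h import *
s=manip.read_state();print({k:np.round(v,3).tolist() for k,v in s.items()}, manip.tip_reach)
ims=[]
for n in("top","side"):
    p=manip.grab_frame(n);print(n,p["fov_y"],p["cx"],p["cy"],p["k1"],cam(p)[:3,3].round(3))
    cv2.imwrite(f"pics/{n}0.png",cv2.resize(p["frame"],(800,600),interpolation=cv2.INTER_CUBIC))
    for t in["stone_center","holder","chisel_mid","gouge","cabinet","drawer"]:
        for d in manip.cut_out(t,p)[:4]:
            print(t,round(d["score"],2),np.round(d["box"]).tolist(),d["region"].sum(), px2w(p,np.argwhere(d["region"]).mean(0)[::-1],0.025).round(3).tolist())
E
```

```text
pics
{'time': 0.0, 'q': [-73.494, 40.513, -1.584, 85.084, 1.26, 54.484, -4.328], 'joint_vel': [0.022, -0.003, -0.002, 0.0, -0.157, -0.116, 0.001], 'joint_efforts': [-0.0, -88.323, 1.234, -23.616, 0.017, 0.006, 0.0], 'position': [0.186, 0.544, 0.21], 'ee_rot': [-179.936, 0.001, 161.103], 'ft_force': [0.395, 0.06, -0.459], 'ft_torque': [0.012, -0.034, -0.037], 'finger_force': 0.0, 'gripper_width': 0.085} 0.011
top 50.286575285491956 292.07053828934994 207.26759969620576 0.03882615200524037 [ 0.311 -0.01   1.372]
stone_center 0.92 [458.0, 255.0, 480.0, 290.0] 485 [[0.435, -0.513, 0.025]]
holder 0.88 [306.0, 188.0, 359.0, 260.0] 2004 [[0.546, -0.11, 0.025]]
holder 0.66 [408.0, 292.0, 458.0, 346.0] 1349 [[0.293, -0.414, 0.025]]
chisel_mid 0.69 [200.0, 205.0, 252.0, 216.0] 391 [[0.563, 0.226, 0.025]]
gouge 0.57 [208.0, 237.0, 256.0, 244.0] 253 [[0.467, 0.183, 0.025]]
cabinet 0.7 [109.0, 209.0, 136.0, 232.0] 407 [[0.495, 0.535, 0.025]]
cabinet 0.56 [65.0, 167.0, 271.0, 283.0] 17393 [[0.5, 0.413, 0.025]]
drawer 0.83 [195.0, 168.0, 271.0, 259.0] 5105 [[0.552, 0.204, 0.025]]
side 49.767307276024155 282.4401229768224 211.57215172243627 -0.0405956037623075 [ 0.168 -0.928  0.835]
stone_center 0.77 [302.0, 390.0, 356.0, 411.0] 1058 [[0.43, -0.527, 0.025]]
stone_center 0.73 [283.0, 317.0, 356.0, 361.0] 1722 [[0.478, -0.392, 0.025]]
holder 0.85 [261.0, 239.0, 336.0, 270.0] 1955 [[0.543, -0.124, 0.025]]
holder 0.6 [200.0, 360.0, 282.0, 408.0] 2522 [[0.288, -0.432, 0.025]]
chisel_mid 0.6 [238.0, 162.0, 273.0, 190.0] 263 [[0.555, 0.267, 0.025]]
chisel_mid 0.26 [286.0, 318.0, 358.0, 356.0] 1769 [[0.48, -0.392, 0.025]]
gouge 0.18 [236.0, 164.0, 275.0, 190.0] 284 [[0.556, 0.265, 0.025]]
cabinet 0.94 [150.0, 109.0, 310.0, 218.0] 9008 [[0.51, 0.384, 0.025]]
drawer 0.77 [208.0, 151.0, 310.0, 218.0] 3976 [[0.552, 0.22, 0.025]]
```

View pics/top0.png

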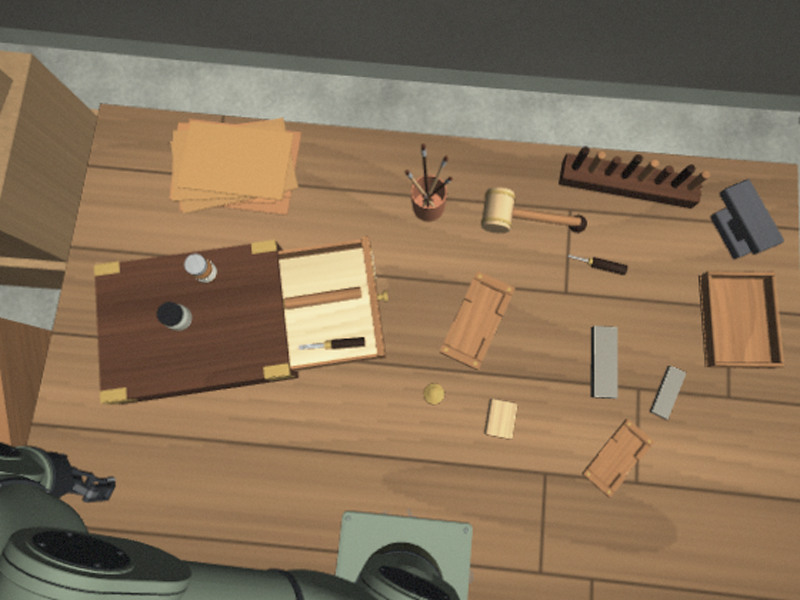

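View pics/side0.png

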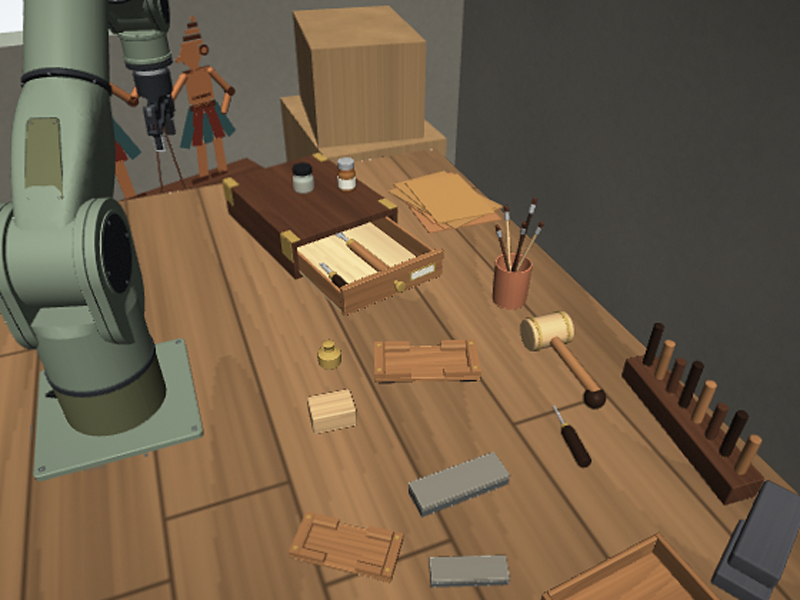

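Top view (800×600 px). Stone candidates: the large grey block at (604,361) and a smaller one at (668,392), plus a dark grey stone/plane at (745,220). Holder candidates: the large one at (478,320), the small one at (617,457), and a tray at (740,320). The long chisel's handle is at (322,299) and the gouge is at (335,344). By size I pick the stone at (604,361) and the holder at (478,320). Next I measure both, with a close crop to check.

```bash
cat >> h.py <<'E'
def rect(p,mask,z,st=None):
    c=np.argwhere(mask)[:,::-1]; W=px2w(p,c,z,st)[:,:2]
    (cx,cy),(a,b),an=cv2.minAreaRect((W*1000).astype(np.float32))
    if a<b: a,b,an=b,a,an+90
    return round(cx/1000,4),round(cy/1000,4),round(a),round(b),round((an+90)%180-90,1)
E
python3 - <<'E'
from h import *
p=manip.grab_frame("top"); f=p["frame"].astype(int)
sat=f.max(2)-f.min(2); m=((sat<30)&(f.mean(2)>60)).astype(np.uint8)
n,l,s,c=cv2.connectedComponentsWithStats(m)
for i in range(1,n):
    if 150<s[i,4]<3000: print("grey",c[i].round(),s[i].tolist(),rect(p,l==i,.025))
for t,z in(("holder",.026),("chisel_mid",.035),("gouge",.03),("drawer",.07)):
    for d in manip.cut_out(t,p)[:2]: print(t,round(d["score"],2),rect(p,d["region"],z))
cv2.imwrite("pics/crop1.png",cv2.resize(f[180:350,300:490].astype(np.uint8),(760,600)[:2],interpolation=cv2.INTER_CUBIC))
E
```

```text
grey [528. 150.] [507, 126, 42, 51, 960] (0.8371, -0.6903, 158, 62, 28.0)
grey [512. 163.] [500, 144, 26, 37, 250] (0.7939, -0.6435, 114, 32, 26.9)
grey [ 15. 175.] [0, 163, 44, 20, 257] (0.5964, 0.8701, 146, 46, 69.8)
grey [136. 185.] [129, 177, 16, 16, 198] (0.6118, 0.5088, 49, 46, 9.2)
grey [ 21. 208.] [0, 187, 45, 44, 1481] (0.5042, 0.8503, 135, 126, -89.1)
grey [423. 253.] [415, 228, 17, 51, 806] (0.4843, -0.3811, 150, 48, 1.9)
grey [467. 274.] [455, 256, 25, 37, 458] (0.4343, -0.5121, 107, 39, -20.4)
grey [ 28. 328.] [11, 312, 27, 33, 301] (0.1647, 0.7577, 110, 59, 67.5)
grey [ 54. 395.] [18, 380, 75, 23, 198] (-0.0063, 0.6351, 215, 25, 82.1)
grey [273. 414.] [257, 403, 43, 17, 326] (-0.0036, 0.0048, 119, 38, 85.0)
grey [221. 415.] [209, 408, 33, 12, 201] (-0.0259, 0.1545, 94, 27, 78.4)
holder 0.77 (0.292, -0.4141, 153, 74, -36.1)
holder 0.68 (0.548, -0.1093, 196, 92, -18.8)
chisel_mid 0.85 (0.5611, 0.2238, 163, 27, -77.2)
gouge 0.78 (0.4649, 0.1924, 139, 21, -79.8)
drawer 0.87 (0.5464, 0.19, 261, 220, 15.1)
drawer 0.63 (0.5412, -0.1084, 199, 91, -19.8)
```

View pics/crop1.png

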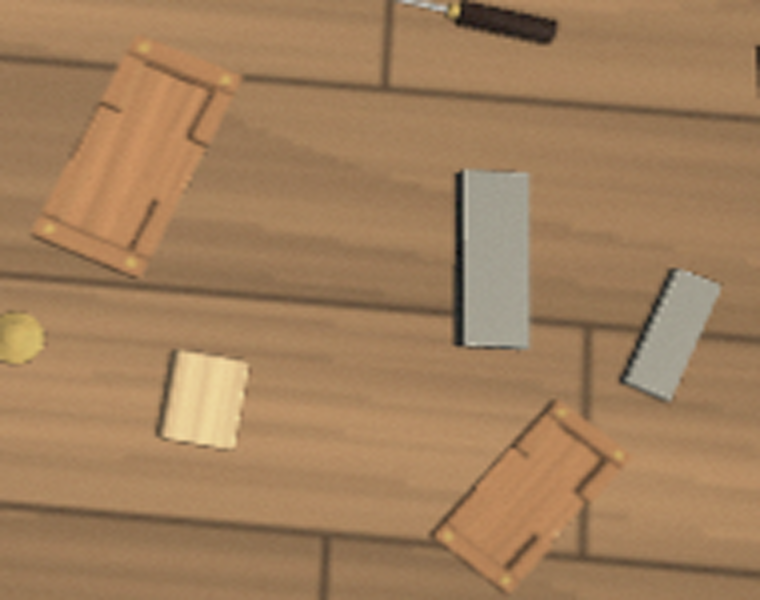

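Crop: the large stone at crop (493,258) measures 150×48 mm, and the large holder at (138,158) measures 196×92 mm. The smaller look-alikes are at (671,333) and (530,495). I'm sweeping around the base to the stone.

Request:
{"name": "move_arm", "arguments": {
  "increments": [0,0,0.106,-6.1,0,0,0,0,0,0.106,-6.1,0,0,0,0,0,0.106,-6.1,0,0,0,0,0,0.106,-6.1,0,0,0,0,0,0.106,-6.1,0,0,0,0,0,0.106,-6.1,0,0,0,0,0,0.106,-6.1,0,0,0,0,0,0.106,-6.1,0,0,0,0,0,0.106,-6.1,0,0,0,0,0,0.106,-6.1,0,0,0,0,0,0.106,-6.1,0,0,0,0,0,0.106,-6.1,0,0,0,0,0,0.106,-6.1,0,0,0,0,0,0.106,-6.1,0,0,0,0,0,0.106,-6.1,0,0,0,0,0,0.106,-6.1,0,0,0,0,0,0.106,-6.1,0,0,0,0,0,0.106,-6.1,0,0,0]
}}

```text
time: 3.2
position: [0.4985, -0.3432, 0.21]
ee_rot: [180.0, 0.0, 51.6]
ft_force: [1.3, -0.6, 1.4]
gripper_width: 0.0854
finger_force: 0.0
```

```bash
cat >> h.py <<'E'
def plan(pos,rpy,st=None,n=None):
    st=st or manip.read_state();R0=R.from_euler('xyz',st["ee_rot"],degrees=True);R1=R.from_euler('xyz',rpy,degrees=True)
    rv=(R0.inv()*R1).as_rotvec(); d=R0.inv().apply(np.array(pos)-st["position"])*100
    k=n or int(max(np.ceil(np.linalg.norm(d)/6.2),np.ceil(np.degrees(np.linalg.norm(rv))/10.5),1))
    print("t",round(st["time"],2),"pos",np.round(st["position"],4),"rpy",np.round(st["ee_rot"],2),"w",round(st["gripper_width"],4),"F",np.round(st["ft_force"],1),"ff",round(st["finger_force"],1))
    print("total rv",rv.round(4),"d(cm, start frame)",d.round(2),"d in end frame",(R1.inv().apply(np.array(pos)-st["position"])*100).round(2),"rows",k,"per-row rv",(rv/k).round(4))
E
python3 -c "
from h import *
plan([.484,-.381,.16],[180,0,2])"
```

```text
t 3.2 pos [ 0.4985 -0.3432  0.21  ] rpy [179.99   0.    51.59] w 0.0854 F [ 1.3 -0.6  1.4] ff 0.0
total rv [ 2.000e-04 -0.000e+00  8.656e-01] d(cm, start frame) [-3.86  1.21  5.01] d in end frame [-1.58  3.73  5.  ] rows 5 per-row rv [ 0.     -0.      0.1731]
```

Request:
{"name": "move_arm", "arguments": {
  "increments": [0,0,0.173,0,0,0,0,0,0,0.173,0,0,0,0,0,0,0.173,0,0,0,0,0,0,0.173,0,0,0,0,0,0,0.173,0,0,0,0,0,0,0,-1.6,3.7,4,0,0,0,0,0,0,0,0]
}}

```text
time: 4.08
position: [0.4826, -0.3807, 0.1678]
ee_rot: [-179.9, 0.2, 2.0]
ft_force: [-0.3, 0.0, 0.5]
gripper_width: 0.0856
finger_force: 0.0
```

Run:
```python
from h import *
st=manip.read_state();p=manip.grab_frame("wrist");f=p["frame"].astype(int)
print(cam(p,st).round(3).tolist())
cv2.imwrite("pics/w1.png",p["frame"])
for d in manip.cut_out("stone_center",p): print(d["score"],d["box"],rect(p,d["region"],.025,st))
sat=f.max(2)-f.min(2); m=((sat<30)&(f.mean(2)>90)).astype(np.uint8)
n,l,s,c=cv2.connectedComponentsWithStats(m)
for i in range(1,n):
    if s[i,4]>2000: print("grey",c[i].round(),s[i].tolist(),rect(p,l==i,.025,st))
```

```text
[[0.036, -0.951, -0.307, 0.562], [-0.999, -0.035, -0.012, -0.379], [0.001, 0.308, -0.951, 0.333], [0.0, 0.0, 0.0, 1.0]]
0.79 [354.6, 180.2, 431.2, 274.2] (0.4387, -0.5136, 105, 44, -19.5)
0.78 [249.2, 109.1, 300.6, 251.0] (0.4847, -0.3851, 150, 50, 2.4)
```

View pics/w1.png

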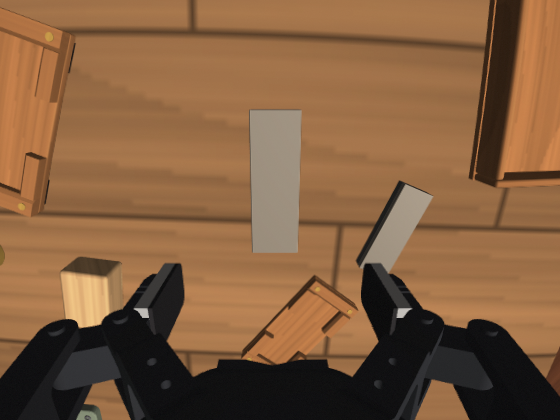

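Wrist view: the large stone at (275,181) fits 150×50 mm at (0.4847,-0.385), yaw 2.4°, which agrees with the top camera. Going down to grasp it.

Request:
{"name": "move_arm", "arguments": {
  "increments": [0,0,0,0.2,0.3,6,0,0,0,0,0,0,5.5,0,0,0,0,0,0,2.5,0,0,0,0,0,0,1.3,0,0,0,0,0,0,0,0,0,0,0,0,0,0,0.3,0,0,0,0,0,0,0.45,0,0,0,0,0,0,0.6,0,0,0,0,0,0,0.6,0,0,0,0,0,0,0.6,0,0,0,0,0,0,0.6],
  "grip_force": 60
}}

```text
time: 5.55
position: [0.487, -0.3821, 0.0171]
ee_rot: [180.0, 0.0, 2.2]
ft_force: [0.0, 0.2, -0.1]
gripper_width: 0.0343
finger_force: 0.0
```

Run:
```python
from h import *
st=manip.read_state();print(st["gripper_width"],st["finger_force"])
p=manip.grab_frame("wrist");q=manip.grab_frame("side")
a=cv2.resize(p["frame"],(400,300));b=cv2.resize(q["frame"][290:410,250:410],(400,300),interpolation=cv2.INTER_CUBIC)
cv2.imwrite("pics/w2.png",np.hstack([a,b]))
```

```text
0.0343147924789849 0.0
```

View pics/w2.png

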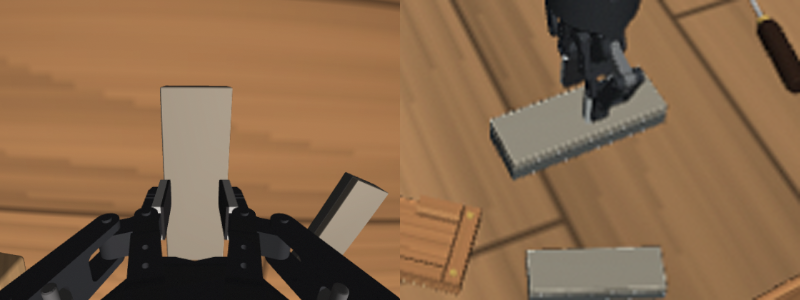

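Run:
```python
from h import *
q=manip.grab_frame("side")
for z in(.006,.016,.026,.036):
  for y in (-.399,-.42): print(z,y,w2px(q,[[.487,y,z]]).round(0).tolist())
print(w2px(q,[[.487-.075*1,-.384-.025,.025],[.56,-.41,.025],[.56,-.41,0],[.41,-.41,0]]).round().tolist())
```

```text
0.006 -0.399 [[325.0, 345.0]]
0.006 -0.42 [[329.0, 352.0]]
0.016 -0.399 [[325.0, 342.0]]
0.016 -0.42 [[330.0, 350.0]]
0.026 -0.399 [[326.0, 339.0]]
0.026 -0.42 [[330.0, 347.0]]
0.036 -0.399 [[326.0, 336.0]]
0.036 -0.42 [[330.0, 344.0]]
[[296.0, 354.0], [358.0, 333.0], [357.0, 340.0], [295.0, 362.0]]
```

Run:
```python
from h import *
st=manip.read_state();p=manip.grab_frame("wrist")
T=cam(p,st)@np.linalg.inv(p["tool_from_camera"])
for z in(.011,0,-.008,-.02):
  X=np.array([[0,-.017,z,1],[0,.017,z,1],[.011,.017,z,1],[-.011,.017,z,1]])@T.T
  print(z,w2px(p,X[:,:3],st).round(0).tolist())
g=cv2.resize(p["frame"][230:370,180:380],(800,560),interpolation=cv2.INTER_CUBIC);cv2.imwrite("pics/w3.png",g)
print(st["position"],np.array(p["tool_from_camera"]).round(3).tolist())
```

```text
0.011 [[242.0, 240.0], [297.0, 240.0], [298.0, 224.0], [297.0, 256.0]]
0 [[241.0, 248.0], [299.0, 248.0], [299.0, 231.0], [298.0, 265.0]]
-0.008 [[239.0, 254.0], [300.0, 254.0], [301.0, 236.0], [299.0, 272.0]]
-0.02 [[237.0, 265.0], [302.0, 265.0], [303.0, 245.0], [301.0, 283.0]]
[ 0.48697172 -0.38205708  0.01714043] [[0.001, -0.953, -0.304, 0.079], [1.0, 0.0, 0.002, 0.001], [-0.002, -0.304, 0.953, -0.166], [0.0, 0.0, 0.0, 1.0]]
```

View pics/w3.png

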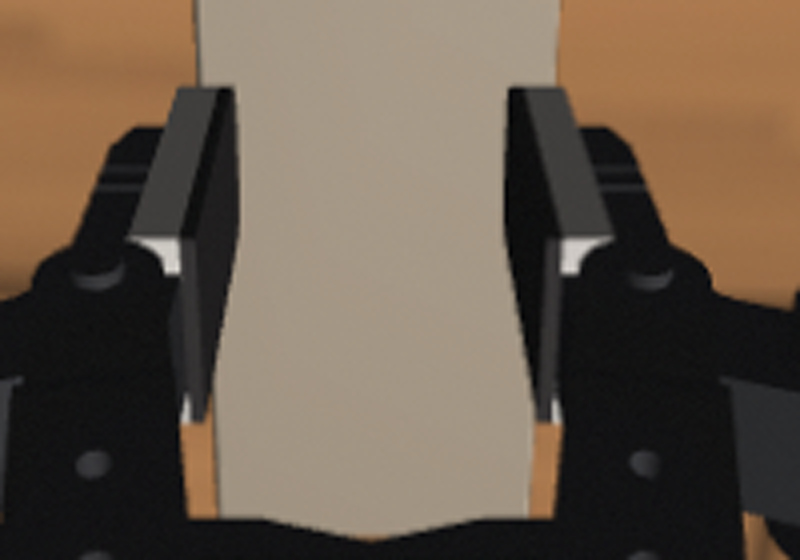

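The picture shows the closed fingertips still above the stone, at about (239,252) and (307,252). That puts the tips about 27 mm behind the reported TCP. I'll open and go down in small steps, watching the force.

Request:
{"name": "move_arm", "arguments": {
  "increments": [0,0,0,0,0.1,0,0.2,0,0,0,0,0,0,0.2,0,0,0,0,0,0,0.2,0,0,0,0,0,0.6,0.2,0,0,0,0,0,0.6,0.2,0,0,0,0,0,0,0.2]
}}

```text
time: 6.5
position: [0.4868, -0.3829, 0.0045]
ee_rot: [-180.0, 0.0, 2.2]
ft_force: [0.1, -1.4, -0.0]
gripper_width: 0.0685
finger_force: 0.0
```

Run:
```python
from h import *
st=manip.read_state();p=manip.grab_frame("wrist");q=manip.grab_frame("side")
print(st["position"],st["gripper_width"],st["ft_force"])
a=cv2.resize(p["frame"][210:350,160:400],(480,280),interpolation=cv2.INTER_CUBIC);b=cv2.resize(q["frame"][300:370,280:360],(320,280),interpolation=cv2.INTER_CUBIC)
cv2.imwrite("pics/w4.png",np.hstack([a,b]))
```

```text
[ 0.48677149 -0.38286004  0.00449682] 0.06845403513013995 [ 0.06925272 -1.35665272 -0.03574064]
```

View pics/w4.png

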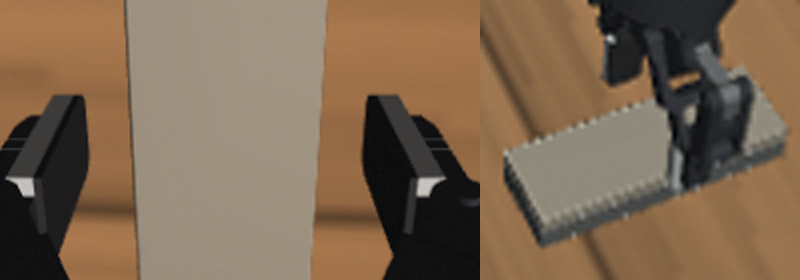

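The tips are now at about side-view (332,347), which is z≈0.026, just level with the stone's top. The stone lies centred between the fingers. Going lower.

Request:
{"name": "move_arm", "arguments": {
  "increments": [0,0,0,0,0,0.6,0.2,0,0,0,0,0,0.6,0.2,0,0,0,0,0,0.4,0.2,0,0,0,0,0,0,0.2]
}}

```text
time: 7.1
position: [0.4868, -0.383, -0.0112]
ee_rot: [-180.0, 0.0, 2.2]
ft_force: [-0.1, 0.1, -0.6]
gripper_width: 0.0683
finger_force: 0.0
```

Run:
```python
from h import *
st=manip.read_state();p=manip.grab_frame("wrist");q=manip.grab_frame("side")
print(st["position"],st["gripper_width"],st["ft_force"])
for y in(-.417,-.425): print(w2px(q,[[.487,y,z] for z in(0,.01,.02,.03)]).round(1).tolist())
a=cv2.resize(p["frame"][210:350,160:400],(480,280),interpolation=cv2.INTER_CUBIC);b=cv2.resize(q["frame"][300:370,280:360],(320,280),interpolation=cv2.INTER_CUBIC)
cv2.imwrite("pics/w5.png",np.hstack([a,b]))
```

```text
[ 0.48684605 -0.38298221 -0.01124175] 0.06832296627945436 [-0.08575133  0.0901498  -0.55067753]
[[328.6, 352.9], [328.9, 350.1], [329.2, 347.3], [329.6, 344.4]]
[[330.2, 355.8], [330.6, 353.0], [330.9, 350.2], [331.3, 347.3]]
```

View pics/w5.png

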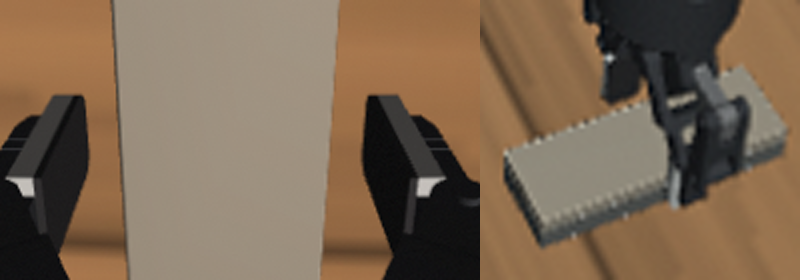

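The tips are at side-view (329,352), z≈0.008, on both sides of the stone and with no contact. Closing.

Request:
{"name": "move_arm", "arguments": {
  "increments": [0,0,0,0,0,0,0.35,0,0,0,0,0,0,0.45,0,0,0,0,0,0,0.6,0,0,0,0,0,0,0.6,0,0,0,0,0,0,0.6],
  "grip_force": 60
}}

```text
time: 7.82
position: [0.4871, -0.3831, -0.0103]
ee_rot: [180.0, -0.0, 2.2]
ft_force: [-2.1, 2.4, 8.5]
gripper_width: 0.0483
finger_force: 63.0
```

Request:
{"name": "move_arm", "arguments": {
  "increments": [0,0,0,0,0,-0.5,0.6,0,0,0,0,0,-1.5,0.6,0,0,0,0,0,-4,0.6,0,0,0,0,0,-5,0.6,0,0,0,0,0,-4,0.6,0,0,0,0,0,0,0.6]
}}

```text
time: 8.57
position: [0.4878, -0.384, 0.1426]
ee_rot: [179.8, -0.2, 2.2]
ft_force: [-0.7, -0.1, -4.8]
gripper_width: 0.0483
finger_force: 63.7
```

```bash
python3 -c "
from h import *
plan([.53,-.26,.14],[180,0,-19])"
```

```text
t 8.57 pos [ 0.4878 -0.384   0.1426] rpy [179.81  -0.2    2.22] w 0.0483 F [-0.7 -0.1 -4.8] ff 63.7
total rv [ 0.0026 -0.0041  0.3704] d(cm, start frame) [  4.7  -12.22   0.24] d in end frame [ -0.04 -13.1    0.26] rows 3 per-row rv [ 0.0009 -0.0014  0.1235]
```

Request:
{"name": "move_arm", "arguments": {
  "increments": [0,0,0.09,0,0,0,0.6,0,0,0.14,0,0,0,0.6,0,0,0.14,0,0,0,0.6,0,0,0,0,-4,0,0.6,0,0,0,0,-5.1,0,0.6,0,0,0,0,-4,0,0.6,0,0,0,0,0,0,0.6]
}}

```text
time: 9.45
position: [0.5306, -0.2558, 0.1384]
ee_rot: [-179.9, 0.1, -18.7]
ft_force: [-0.2, -0.5, -4.4]
gripper_width: 0.048
finger_force: 63.8
```

Run:
```python
from h import *
st=manip.read_state();p=manip.grab_frame("wrist")
print(np.round(st["position"],4),np.round(st["ee_rot"],2))
for d in manip.cut_out("holder",p): print(round(d["score"],2),d["box"],rect(p,d["region"],.026,st))
for d in manip.cut_out("stone_center",p): print("stone",round(d["score"],2),d["box"],rect(p,d["region"],.026+st["position"][2],st))
q=manip.grab_frame("top")
for d in manip.cut_out("holder",q): print("top",round(d["score"],2),d["box"],rect(q,d["region"],.026))
pickle.dump((p,st),open("w6.pkl","wb"))
cv2.imwrite("pics/w6.png",cv2.resize(p["frame"],(800,600)))
```

```text
[ 0.5306 -0.2558  0.1384] [-1.7991e+02  7.0000e-02 -1.8740e+01]
0.67 [428.4, 272.0, 531.9, 369.6] (0.3158, -0.4202, 125, 81, -37.2)
0.62 [64.1, 124.4, 184.3, 308.6] (0.5475, -0.1137, 196, 99, -19.8)
stone 0.57 [511.6, 143.3, 558.9, 251.4] (0.5234, -0.3954, 52, 25, -19.6)
stone 0.55 [209.6, 120.6, 334.7, 365.0] (0.5366, -0.2591, 133, 54, -19.0)
top 0.78 [408.4, 290.6, 457.9, 348.5] (0.2933, -0.4149, 152, 74, -36.3)
top 0.55 [327.7, 190.0, 343.3, 204.8] (0.6365, -0.1065, 52, 29, -57.6)
```

View pics/w6.png

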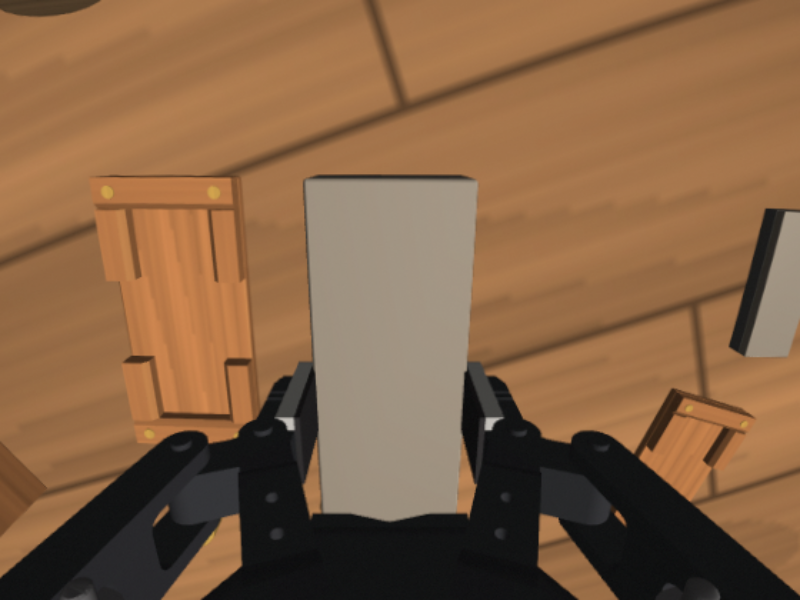

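Wrist view (800 px wide): the holder is at left with brass pins at (107,192), (213,192) and (150,434). The held stone's far corners are at (305,179) and (476,178). From these points I work out the correction of stone relative to pocket.

Run:
```python
from h import *
p,st=pickle.load(open("w6.pkl","rb"));f=p["frame"]
hsv=cv2.cvtColor(f,cv2.COLOR_BGR2HSV)
def pin(u,v):
    x,y=int(u*.7),int(v*.7);w=f[y-9:y+10,x-9:x+10].astype(float)
    s=w[...,1]/(w[...,2]+1)-.0; m=s>(np.median(s)+.6*(s.max()-np.median(s)))
    c=np.argwhere(m).mean(0);print(m.sum());return[x-9+c[1],y-9+c[0]]
P=np.array([pin(107,192),pin(213,192),pin(150,434)]);print(P/.7)
W=px2w(p,P,.026,st)[:,:2];print("pins",W.round(4).tolist())
C=np.array([[91,177],[240,177],[137,442]])*.7;Wc=px2w(p,C,.026,st)[:,:2]
for n,w in(("pins",W),("corners",Wc)):
    d=w[0]-w[2];e=w[0]-w[1];print(n,"ctr",((w[1]+w[2])/2).round(4),"len",np.linalg.norm(d).round(4),"wid",np.linalg.norm(e).round(4),"yaw",np.degrees(np.arctan2(d[1],d[0])).round(2),"yawW",(np.degrees(np.arctan2(e[1],e[0]))-90).round(2))
zt=st["position"][2]+.0103+.025
S=px2w(p,np.array([[305,179.5],[476,178.5],[314,363],[464,363]])*.7,zt,st)[:,:2]
e=S[0]-S[1];a=np.array([e[1],-e[0]])/np.linalg.norm(e)
l=(S[0]+S[1])/2-(S[2]+S[3])/2
print("stone wid",np.linalg.norm(e),"yaw",np.degrees(np.arctan2(a[1],a[0])),"axis yaw",np.degrees(np.arctan2(l[1],l[0])),"ctr",(S[0]+S[1])/2-.075*l/np.linalg.norm(l),"wid mid",np.linalg.norm(S[2]-S[3]))
```

```text
62
61
13
[[106.88940092 191.47465438]
 [213.39578454 191.8969555 ]
 [160.76923077 444.28571429]]
pins [[0.6423, -0.1076], [0.6192, -0.172], [0.4638, -0.0521]]
pins ctr [ 0.5415 -0.112 ] len 0.1869 wid 0.0684 yaw -17.28 yawW -19.69
corners ctr [ 0.5465 -0.1133] len 0.1944 wid 0.0948 yaw -20.14 yawW -19.57
stone wid 0.04891435520349572 yaw -18.35079570835574 axis yaw -19.10273252916895 ctr [ 0.52771811 -0.25585068] wid mid 0.04878356313898614
```

Run:
```python
from h import *
p,st=pickle.load(open("w6.pkl","rb"))
W=px2w(p,np.array([[106.9,191.5],[213.4,191.9],[150,434]])*.7,.026,st)[:,:2]
d=W[0]-W[2];e=W[0]-W[1];c=(W[1]+W[2])/2
print(c,np.linalg.norm(d),np.linalg.norm(e),np.degrees(np.arctan2(d[1],d[0])),np.degrees(np.arctan2(e[1],e[0]))-90)
# predicted outline for visual/edge scoring: fit by gradient on top rect edges + pocket
from scipy.optimize import minimize
g=cv2.GaussianBlur(cv2.cvtColor(p["frame"],cv2.COLOR_BGR2GRAY),(0,0),1.5).astype(np.float32)
G=np.hypot(cv2.Sobel(g,cv2.CV_32F,1,0),cv2.Sobel(g,cv2.CV_32F,0,1))
t=np.linspace(0,1,60)[:,None]
def seg(a,b,z): a,b=np.array(a),np.array(b);s=a+(b-a)*t;return np.c_[s,np.full(len(s),z)]
L=[]
for s in(1,-1):
    L+=[seg([.097*s,-.045],[.097*s,.045],.026),seg([.081*s,-.031],[.081*s,.031],.026)]
    L+=[seg([.030*s,.027],[.030*s,.045],.026),seg([.03*s,-.045],[.03*s,-.027],.026)]
    for u in(1,-1): L+=[seg([.03*u,.045*s],[.097*u,.045*s],.026),seg([.03*u,.031*s],[.081*u,.031*s],.026)]
L=np.vstack(L)
def cost(v):
    a=np.radians(v[2]);Rm=np.array([[np.cos(a),-np.sin(a)],[np.sin(a),np.cos(a)]])
    X=np.c_[L[:,:2]@Rm.T+v[:2]/100,L[:,2]];q=w2px(p,X,st).astype(np.float32)
    ok=q[:,0]<185
    val=cv2.remap(G,q[:,0:1],q[:,1:2],cv2.INTER_LINEAR)[:,0]
    return -np.minimum(val,60)[ok].sum()/len(L)
best=min((minimize(cost,[54.6+i,-11.1+j,-19.5],method="Nelder-Mead",options=dict(initial_simplex=[[54.6+i,-11.1+j,-19.5],[54.9+i,-11.1+j,-19.5],[54.6+i,-10.8+j,-19.5],[54.6+i,-11.1+j,-18.5]])) for i in(-.4,0,.4) for j in(-.3,0,.3)),key=lambda r:r.fun)
print(best.x,best.fun)
```

```text
[ 0.54683132 -0.11029815] 0.17783367247025084 0.06843105215841391 -19.380448695791635 -19.68339800862057
[ 54.75970631 -11.03876513 -19.57985455] -41.70987319946289
```

```bash
python3 -c "
from h import *
plan([.5496,-.1108,.06],[180,0,-19.4])"
```

```text
t 9.7 pos [ 0.5291 -0.2602  0.139 ] rpy [ 1.7997e+02  2.0000e-02 -1.9060e+01] w 0.0481 F [ 0.2  0.  -4. ] ff 63.8
total rv [0.0005 0.0003 0.0059] d(cm, start frame) [ -2.93 -14.79   7.89] d in end frame [ -3.02 -14.77   7.9 ] rows 3 per-row rv [0.0002 0.0001 0.002 ]
```

Request:
{"name": "move_arm", "arguments": {
  "increments": [0,0,0.006,-1,-3.9,0.7,0.6,0,0,0,-1,-5,2,0.6,0,0,0,-1,-4,2,0.6,0,0,0,0,-1.9,1,0.6,0,0,0,0,0,0,0.6,0,0,0,0,0,0,0.6]
}}

```text
time: 10.45
position: [0.55, -0.1113, 0.0826]
ee_rot: [179.9, -0.0, -19.4]
ft_force: [-0.4, 0.1, -2.9]
gripper_width: 0.0484
finger_force: 63.9
```

```bash
cat > fit.py <<'E'
from h import *
from scipy.optimize import minimize
st=manip.read_state();p=manip.grab_frame("wrist")
g=cv2.GaussianBlur(cv2.cvtColor(p["frame"],cv2.COLOR_BGR2GRAY),(0,0),1.5).astype(np.float32)
G=np.hypot(cv2.Sobel(g,cv2.CV_32F,1,0),cv2.Sobel(g,cv2.CV_32F,0,1))
t=np.linspace(0,1,60)[:,None]
def seg(a,b,z): a,b=np.array(a),np.array(b);s=a+(b-a)*t;return np.c_[s,np.full(len(s),z)]
def fit(L,x0):
    def cost(v):
        a=np.radians(v[2]);Rm=np.array([[np.cos(a),-np.sin(a)],[np.sin(a),np.cos(a)]])
        q=w2px(p,np.c_[L[:,:2]@Rm.T+v[:2]/100,L[:,2]],st).astype(np.float32)
        return -np.minimum(cv2.remap(G,q[:,0:1],q[:,1:2],cv2.INTER_LINEAR),60).mean()
    return min((minimize(cost,[x0[0]+i,x0[1]+j,x0[2]],method="Nelder-Mead",options=dict(initial_simplex=np.array([x0[0]+i,x0[1]+j,x0[2]])+[[0,0,0],[.3,0,0],[0,.3,0],[0,0,1]])) for i in(-.4,0,.4) for j in(-.3,0,.3)),key=lambda r:r.fun)
# holder: far end (x=+), ends of long outer edges
H=np.vstack([seg([.097,-.045],[.097,.045],.026),seg([.06,.045],[.097,.045],.026),seg([.06,-.045],[.097,-.045],.026)])
x0=[54.7,-11.05,-19.5]
r=fit(H,x0);print("holder",r.x.round(2),round(r.fun,1))
z=st["position"][2]+.0353
S=np.vstack([seg([.075,-.025],[.075,.025],z),seg([.02,.025],[.075,.025],z),seg([.02,-.025],[.075,-.025],z)])
pz=np.array(st["position"])*100
r=fit(S,[pz[0]-.25,pz[1]+.08,st["ee_rot"][2]]);print("stone",r.x.round(2),round(r.fun,1))
plan([.5496,-.1108,.04],[180,0,-19.4],st)
cv2.imwrite("pics/w7.png",p["frame"])
E
python3 fit.py
```

```text
holder [ 52.3 -10.  -20.7] -50.4
stone [ 54.63 -11.08 -20.35] -55.7
t 10.45 pos [ 0.55   -0.1113  0.0826] rpy [ 1.7994e+02 -5.0000e-02 -1.9420e+01] w 0.0484 F [-0.4  0.1 -2.9] ff 63.9
total rv [ 0.001  -0.0009 -0.0003] d(cm, start frame) [-0.06 -0.04  4.26] d in end frame [-0.06 -0.04  4.26] rows 1 per-row rv [ 0.001  -0.0009 -0.0003]
```

Request:
{"name": "move_arm", "arguments": {
  "increments": [0,0,0,0,0,2.5,0.6,0,0,0,0,0,2.5,0.6,0,0,0,0,0,1,0.6,0,0,0,0,0,0.4,0.6,0,0,0,0,0,0.3,0.6,0,0,0,0,0,0,0.6]
}}

```text
time: 11.25
position: [0.5502, -0.1097, 0.0155]
ee_rot: [180.0, -0.0, -19.3]
ft_force: [0.7, 0.3, -4.2]
gripper_width: 0.0483
finger_force: 63.9
```

Request:
{"name": "move_arm", "arguments": {
  "increments": [0,0,0,0,0.1,0.2,0.6,0,0,0,0,0,0.2,0.6,0,0,0,0,0,0.2,0.6,0,0,0,0,0,0,0.6]
}}

```text
time: 11.75
position: [0.5496, -0.1105, 0.009]
ee_rot: [180.0, 0.0, -19.3]
ft_force: [0.2, 0.2, -3.1]
gripper_width: 0.0484
finger_force: 63.9
```

Entering freely (no upward force). Continuing.

Request:
{"name": "move_arm", "arguments": {
  "increments": [0,0,0,0,0,0.2,0.6,0,0,0,0,0,0.2,0.6,0,0,0,0,0,0.1,0.6,0,0,0,0,0,0,0.6]
}}

```text
time: 12.25
position: [0.5497, -0.1105, 0.0041]
ee_rot: [180.0, 0.0, -19.3]
ft_force: [0.2, 0.1, -2.3]
gripper_width: 0.0482
finger_force: 63.9
```

Request:
{"name": "move_arm", "arguments": {
  "increments": [0,0,0,0,0,0.1,0.6,0,0,0,0,0,0.1,0.6,0,0,0,0,0,0,0.6]
}}

```text
time: 12.62
position: [0.5498, -0.1106, 0.0036]
ee_rot: [-180.0, -0.0, -19.3]
ft_force: [-8.4, 3.4, 30.4]
gripper_width: 0.0484
finger_force: 67.7
```

Request:
{"name": "move_arm", "arguments": {
  "increments": [0,0,0,0,0,-0.1,0.6,0,0,0,0,0,0,0.4,0,0,0,0,0,0,0.3,0,0,0,0,0,0,0.2,0,0,0,0,0,0,0.2]
}}

```text
time: 13.25
position: [0.5497, -0.1105, 0.0031]
ee_rot: [180.0, 0.0, -19.3]
ft_force: [0.3, 0.8, -0.1]
gripper_width: 0.068
finger_force: 0.0
```

Request:
{"name": "move_arm", "arguments": {
  "increments": [0,0,0,0,0,-0.8,0.2,0,0,0,0,0,-2.5,0.2,0,0,0,0,0,-5,0.2,0,0,0,0,0,-6,0.2,0,0,0,0,0,-6,0.2,0,0,0,0,0,0,0.2,0,0,0,0,0,0,0.2]
}}

```text
time: 14.12
position: [0.5495, -0.1102, 0.206]
ee_rot: [-180.0, 0.0, -19.3]
ft_force: [-0.3, 0.1, -0.7]
gripper_width: 0.0683
finger_force: 0.0
```

Run:
```python
from h import *
st=manip.read_state();p=manip.grab_frame("wrist")
print(np.round(st["position"],4),np.round(st["ee_rot"],2),np.round(st["ft_force"],1))
for d in manip.cut_out("stone_center",p): print("stone",round(d["score"],2),d["box"],[rect(p,d["region"],z,st) for z in(.039,.05)])
for d in manip.cut_out("holder",p): print("holder",round(d["score"],2),d["box"],rect(p,d["region"],.026,st))
q=manip.grab_frame("top")
for d in manip.cut_out("chisel_mid",q)+manip.cut_out("gouge",q)[:1]+manip.cut_out("drawer",q): print(round(d["score"],2),d["box"],rect(q,d["region"],.042))
cv2.imwrite("pics/w8.png",cv2.resize(p["frame"],(800,600)))
```

```text
[ 0.5495 -0.1102  0.206 ] [-1.7999e+02  2.0000e-02 -1.9320e+01] [-0.3  0.1 -0.7]
stone 0.64 [247.4, 113.5, 297.7, 245.3] [(0.5476, -0.1108, 151, 51, -19.5), (0.5501, -0.1117, 146, 50, -19.5)]
holder 0.93 [232.1, 92.1, 319.1, 259.5] (0.5472, -0.1109, 196, 92, -19.8)
holder 0.83 [496.2, 222.5, 560.0, 330.0] (0.3037, -0.4083, 147, 85, -35.8)
0.56 [200.2, 202.2, 252.5, 215.6] (0.5605, 0.2226, 163, 24, -76.2)
0.76 [192.8, 167.3, 264.2, 222.8] (0.6108, 0.2178, 204, 140, -74.6)
0.48 [340.4, 280.4, 362.8, 306.2] (0.3441, -0.1714, 74, 58, -5.7)
```

View pics/w8.png

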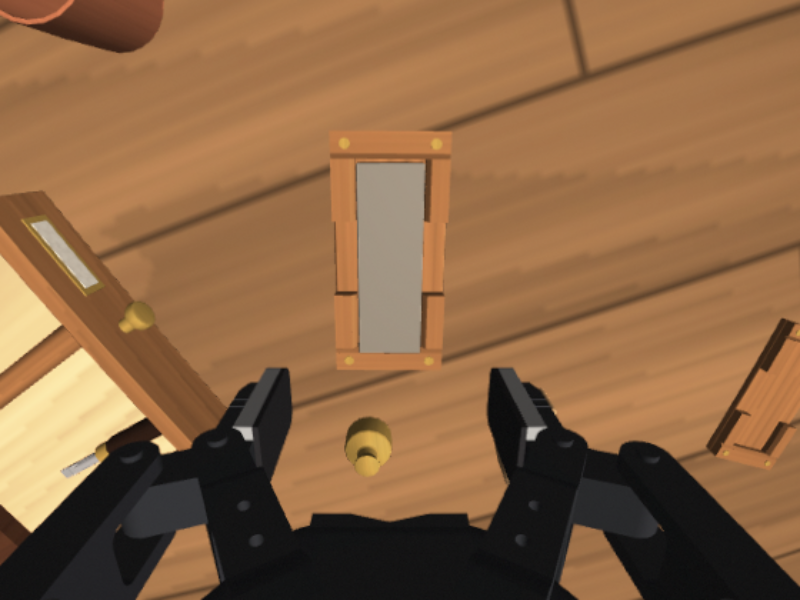

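The stone sits seated in the holder at (392,258), square with it: both at about (0.5475,-0.111) and yaw -19.5°, and its top fits 151×51 mm at z=0.039. Now to the chisel.

Request:
{"name": "move_arm", "arguments": {
  "increments": [0,0,-0.165,0,0,0,0.2,0,0,-0.165,0,0,0,0.2,0,0,-0.165,0,0,0,0.2,0,0,-0.165,0,0,0,0.2,0,0,-0.165,0,0,0,0.2,0,0,-0.165,0,0,0,0.2,0,0,-0.165,0,0,0,0.2,0,0,-0.165,0,0,0,0.2,0,0,-0.165,0,0,0,0.2,0,0,-0.165,0,0,0,0.2,0,0,-0.165,0,0,0,0.2,0,0,-0.165,0,0,0,0.2,0,0,-0.165,0,0,0,0.2,0,0,0,5.2,1.5,0,0.2,0,0,0,5.2,1.5,0,0.2,0,0,0,5.2,1.5,0,0.2,0,0,0,5.2,1.5,0,0.2,0,0,0,5.2,1.5,0,0.2,0,0,0,3,0.9,0,0.2,0,0,0,0,0,0,0.2]
}}

```text
time: 16.98
position: [0.5628, 0.1935, 0.2055]
ee_rot: [-180.0, -0.0, 103.8]
ft_force: [0.1, -1.1, -0.4]
gripper_width: 0.0685
finger_force: 0.0
```

Run:
```python
from h import *
st=manip.read_state();p=manip.grab_frame("wrist")
print(np.round(st["position"],4),np.round(st["ee_rot"],2))
for t,z in(("chisel_mid",.036),("gouge",.03),("drawer",.07)):
  for d in manip.cut_out(t,p): print(t,round(d["score"],2),np.round(d["box"]),d["region"].sum(),rect(p,d["region"],z,st))
pickle.dump((p,st,manip.cut_out("chisel_mid",p)),open("w9.pkl","wb"))
```

```text
[0.5628 0.1935 0.2055] [-1.7996e+02 -3.0000e-02  1.0377e+02]
chisel_mid 0.86 [262.  75. 293. 230.] 3354 (0.563, 0.2201, 164, 24, -75.3)
chisel_mid 0.15 [143. 328. 255. 370.] 970 (0.5136, -0.0553, 159, 63, 20.1)
gouge 0.8 [178.  90. 198. 222.] 1820 (0.4645, 0.191, 143, 22, -79.5)
drawer 0.91 [124.  74. 390. 277.] 42416 (0.5497, 0.1928, 262, 206, 13.8)
```

Request:
{"name": "move_arm", "arguments": {
  "increments": [0,0,-0.012,1.6,0.65,0,0.2,0,0,0,0,0,4,0.2,0,0,0,0,0,6,0.2,0,0,0,0,0,5,0.2,0,0,0,0,0,2.5,0.2,0,0,0,0,0,1,0.2,0,0,0,0,0,0,0.2]
}}

```text
time: 18.1
position: [0.566, 0.2086, 0.0213]
ee_rot: [180.0, -0.0, 104.3]
ft_force: [-0.1, 0.4, -0.4]
gripper_width: 0.0683
finger_force: 0.0
```

Run:
```python
from h import *
st=manip.read_state();p=manip.grab_frame("wrist")
print(np.round(st["position"],4),np.round(st["ee_rot"],2),np.round(st["ft_force"],1))
for d in manip.cut_out("chisel_mid",p)[:2]:
  print(round(d["score"],2),np.round(d["box"]),rect(p,d["region"],.036,st),rect(p,d["region"],.042,st))
# finger gap at visible tip row vs handle edges
f=cv2.cvtColor(p["frame"],cv2.COLOR_BGR2GRAY)
T=cam(p,st)@np.linalg.inv(p["tool_from_camera"])
for z in(.011,-.027): print(w2px(p,(np.array([[.011,-.034,z,1],[.011,.034,z,1]])@T.T)[:,:3],st).round())
for r in(240,248,252,256,260,266,272): print(r,f[r,180:370:6].tolist())
```

```text
[0.566  0.2086 0.0213] [ 1.8000e+02 -1.0000e-02  1.0428e+02] [-0.1  0.4 -0.4]
0.89 [244.  61. 300. 364.] (0.5634, 0.2191, 169, 25, -75.4) (0.5628, 0.2217, 163, 24, -75.4)
[[216. 220.]
 [328. 221.]]
[[202. 248.]
 [341. 248.]]
240 [169, 168, 165, 161, 160, 156, 161, 169, 173, 172, 168, 167, 77, 95, 92, 89, 88, 81, 61, 102, 157, 157, 156, 156, 157, 161, 160, 155, 153, 153, 153, 149]
248 [168, 167, 165, 162, 160, 157, 161, 169, 173, 172, 169, 167, 77, 95, 93, 90, 87, 81, 58, 115, 157, 157, 156, 157, 158, 161, 160, 154, 153, 153, 152, 149]
252 [167, 167, 166, 163, 160, 156, 156, 161, 173, 173, 170, 167, 77, 94, 92, 89, 87, 80, 59, 116, 157, 157, 157, 156, 158, 160, 159, 153, 154, 153, 152, 149]
256 [167, 168, 152, 149, 161, 157, 154, 158, 173, 173, 170, 168, 77, 94, 94, 90, 86, 79, 58, 137, 157, 156, 157, 155, 158, 160, 159, 153, 140, 140, 151, 150]
260 [168, 36, 37, 6, 161, 157, 153, 157, 173, 173, 170, 168, 75, 94, 94, 90, 87, 79, 58, 137, 157, 156, 157, 155, 158, 160, 159, 131, 7, 37, 65, 149]
266 [146, 37, 19, 5, 162, 158, 153, 157, 172, 173, 171, 168, 75, 94, 93, 91, 87, 78, 56, 134, 156, 156, 157, 156, 159, 160, 158, 107, 9, 38, 37, 148]
272 [36, 38, 7, 7, 152, 158, 155, 155, 171, 173, 171, 169, 75, 92, 93, 89, 86, 78, 56, 154, 156, 156, 157, 156, 159, 160, 157, 55, 11, 7, 37, 39]
```

Request:
{"name": "move_arm", "arguments": {
  "increments": [0,0,0,0,0,1,0.2,0,0,0,0,0,1,0.2,0,0,0,0,0,0.4,0.2,0,0,0,0,0,0,0.2]
}}

```text
time: 18.7
position: [0.5657, 0.2081, -0.0032]
ee_rot: [-180.0, 0.0, 104.3]
ft_force: [0.7, 0.2, -0.5]
gripper_width: 0.0682
finger_force: 0.0
```

Request:
{"name": "move_arm", "arguments": {
  "increments": [0,0,0,0,0,0.2,0.2,0,0,0,0,0,0.2,0.2,0,0,0,0,0,0,0.2]
}}

```text
time: 19.08
position: [0.5658, 0.2081, -0.007]
ee_rot: [-180.0, 0.0, 104.3]
ft_force: [-0.1, -0.0, -1.1]
gripper_width: 0.0681
finger_force: 0.0
```

Request:
{"name": "move_arm", "arguments": {
  "increments": [0,0,0,0,0,0,0.4,0,0,0,0,0,0,0.55,0,0,0,0,0,0,0.62,0,0,0,0,0,0,0.65],
  "grip_force": 80
}}

```text
time: 19.58
position: [0.5669, 0.2084, -0.0039]
ee_rot: [179.8, -0.0, 104.3]
ft_force: [-10.1, -3.2, 54.0]
gripper_width: 0.0302
finger_force: 27.2
```

Request:
{"name": "move_arm", "arguments": {
  "increments": [0,0,0,0,0,-0.6,0.65,0,0,0,0,0,0,0.65]
}}

```text
time: 19.82
position: [0.566, 0.2082, -0.0006]
ee_rot: [180.0, 0.0, 104.3]
ft_force: [0.8, 0.5, 0.2]
gripper_width: 0.0304
finger_force: 0.0
```

Request:
{"name": "move_arm", "arguments": {
  "increments": [0,0,0,0,0,0,0.72,0,0,0,0,0,0,0.85,0,0,0,0,0,0,0.85,0,0,0,0,0,0,0.85],
  "grip_force": 100
}}

```text
time: 20.32
position: [0.5657, 0.2081, -0.0007]
ee_rot: [-180.0, 0.0, 104.3]
ft_force: [-4.1, -0.2, 11.4]
gripper_width: 0.0215
finger_force: 98.4
```

Handle gripped at about 68 mm from the butt. I tilt it butt-up about the tip in small rows, checking forces half-way.

Request:
{"name": "move_arm", "arguments": {
  "increments": [0,-0.026,0,-0.09,0,-0.54,0.85,0,-0.026,0,-0.1,0,-0.54,0.85,0,-0.026,0,-0.11,0,-0.53,0.85,0,-0.026,0,-0.13,0,-0.53,0.85,0,-0.026,0,-0.14,0,-0.53,0.85,0,0,0,0,0,0,0.85]
}}

```text
time: 21.08
position: [0.5668, 0.2047, 0.0263]
ee_rot: [180.0, 7.5, 104.3]
ft_force: [-0.2, -0.2, -1.5]
gripper_width: 0.0217
finger_force: 98.2
```

Request:
{"name": "move_arm", "arguments": {
  "increments": [0,-0.026,0,-0.16,0,-0.52,0.85,0,-0.026,0,-0.17,0,-0.52,0.85,0,-0.026,0,-0.18,0,-0.51,0.85,0,-0.026,0,-0.2,0,-0.51,0.85,0,-0.026,0,-0.21,0,-0.5,0.85,0,0,0,0,0,0,0.85]
}}

```text
time: 21.82
position: [0.5679, 0.2003, 0.0531]
ee_rot: [180.0, 14.9, 104.3]
ft_force: [0.2, 0.8, -2.9]
gripper_width: 0.0211
finger_force: 98.2
```

Run:
```python
from h import *
st=manip.read_state();p=manip.grab_frame("top");s=manip.grab_frame("side")
for n,f in(("top",p),("side",s)):
  for d in manip.cut_out("chisel_mid",f)[:2]: print(n,round(d["score"],2),np.round(d["box"]),d["region"].sum())
# predicted butt pixel if rigid
Rm=R.from_euler('xyz',st["ee_rot"],degrees=True)
pt=lambda x:Rm.apply([x,0,-.0307])+st["position"]
for n,f in(("top",p),("side",s)): print(n,"butt",w2px(f,[pt(-.068)]).round(1),"x+60",w2px(f,[pt(.06)]).round(1))
print("butt",pt(-.068).round(3),"tip",pt(.232).round(3),"ft",np.round(st["ft_force"],1),np.round(st["ft_torque"],2))
d=manip.cut_out("drawer",p);print([(round(x["score"],2),rect(p,x["region"],.07)) for x in d])
```

```text
top 0.5 [199. 198. 255. 212.] 211
side 0.8 [240. 161. 282. 179.] 235
top butt [[250.2 199.4]] x+60 [[210.  208.1]]
side butt [[275.5 174.9]] x+60 [[253.2 166.7]]
butt [0.582 0.144 0.1  ] tip [0.511 0.425 0.023] ft [ 0.2  0.8 -2.9] [ 0.28  0.06 -0.01]
[(0.64, (0.5487, 0.1889, 262, 217, 13.3))]
```

Request:
{"name": "move_arm", "arguments": {
  "increments": [0,0,0,-0.5,0,0.1,0.85,0,0,0,-0.8,0,0,0.85,0,0,0,-0.8,0,0,0.85,0,0,0,0,0,0,0.85]
}}

```text
time: 22.58
position: [0.5734, 0.1789, 0.0577]
ee_rot: [180.0, 14.9, 104.2]
ft_force: [0.1, 0.1, -3.1]
gripper_width: 0.021
finger_force: 98.2
```

Request:
{"name": "move_arm", "arguments": {
  "increments": [0,0,0,-1.5,0,0,0.85,0,0,0,-2,0,0,0.85,0,0,0,-2,0,0,0.85,0,0,0,-2,0,0,0.85,0,0,0,-2,0,0,0.85,0,0,0,0,0,0,0.85]
}}

```text
time: 23.32
position: [0.5962, 0.0887, 0.0824]
ee_rot: [180.0, 14.9, 104.1]
ft_force: [-0.6, -0.0, -2.0]
gripper_width: 0.0212
finger_force: 98.2
```

Request:
{"name": "move_arm", "arguments": {
  "increments": [0,0,0,-2,0,0,0.85,0,0,0,-2.5,0,0,0.85,0,0,0,-1,0,0,0.85,0,0,0,-0.8,0,-2.9,0.85,0,0,0,-1.3,0,-4.8,0.85,0,0,0,-1.3,0,-4.8,0.85,0,0,0,0,0,0,0.85]
}}

```text
time: 24.2
position: [0.6101, 0.039, 0.2286]
ee_rot: [179.7, 14.9, 104.2]
ft_force: [-0.0, 0.5, -2.5]
gripper_width: 0.0213
finger_force: 98.6
```

Run:
```python
from h import *
st=manip.read_state()
Rm=R.from_euler('xyz',st["ee_rot"],degrees=True)
pt=lambda x:Rm.apply([x,0,-.0307])+st["position"]
print("butt",pt(-.068).round(3),"mid",pt(.082).round(3),"tip",pt(.232).round(3))
# target: tool level, mid over stone (.5475,-.111)
for yaw in(104.1,):
    d=np.array([np.cos(np.radians(yaw)),np.sin(np.radians(yaw))]);t=np.array([.5475,-.111])-.082*d
    plan([*t,.22],[180,0,yaw],st)
for n in("top","side"):
  f=manip.grab_frame(n)
  print(n,"pred butt,tip",w2px(f,[pt(-.068),pt(.232)]).round(0).tolist())
  for t in("chisel_mid","brush_pot"):
    for d in manip.cut_out(t,f)[:2]: print(n,t,round(d["score"],2),np.round(d["box"]),px2w(f,[np.mean(np.reshape(d["box"],(2,2)),0)],.09).round(3))
```

```text
butt [ 0.624 -0.017  0.276] mid [0.589 0.123 0.237] tip [0.553 0.264 0.199]
t 24.2 pos [0.6101 0.039  0.2286] rpy [179.7   14.9  104.22] w 0.0213 F [-0.   0.5 -2.5] ff 98.6
total rv [0.0056 0.26   0.0028] d(cm, start frame) [-20.27  -9.81   6.23] d in end frame [-21.22  -9.73   0.86] rows 4 per-row rv [0.0014 0.065  0.0007]
top pred butt,tip [[309.0, 174.0], [201.0, 198.0]]
top chisel_mid 0.74 [283. 173. 313. 184.] [[0.661 0.011 0.09 ]]
top chisel_mid 0.62 [318. 199. 349. 248.] [[ 0.536 -0.104  0.09 ]]
top brush_pot 0.86 [284. 102. 316. 157.] [[0.815 0.02  0.09 ]]
side pred butt,tip [[314.0, 145.0], [252.0, 130.0]]
side chisel_mid 0.61 [252. 132. 319. 150.] [[0.698 0.348 0.09 ]]
side brush_pot 0.91 [345. 140. 380. 221.] [[0.819 0.035 0.09 ]]
```

Request:
{"name": "move_arm", "arguments": {
  "increments": [0,0.065,0,0,0,0,0.85,0,0.065,0,0,0,0,0.85,0,0.065,0,0,0,0,0.85,0,0.065,0,0,0,0,0.85,0,0,0,-2,-0.9,0,0.85,0,0,0,-4,-1.8,0,0.85,0,0,0,-4,-1.8,0,0.85,0,0,0,-4,-1.8,0,0.85,0,0,0,-4,-1.9,0,0.85,0,0,0,-3.2,-1.5,0,0.85,0,0,0,0,0,0,0.85,0,0,0,0,0,0,0.85,0,0,0,0,0,0,0.85]
}}

```text
time: 26.12
position: [0.5673, -0.1899, 0.2254]
ee_rot: [-180.0, 0.0, 104.3]
ft_force: [-0.6, -0.3, -1.8]
gripper_width: 0.0213
finger_force: 98.5
```

```bash
cat > fin.py <<'E'
from h import *
st=manip.read_state()
Rm=R.from_euler('xyz',st["ee_rot"],degrees=True)
pt=lambda x:Rm.apply([x,0,-.0307])+st["position"]
print("butt",pt(-.068).round(3),"mid",pt(.082).round(3),"tip",pt(.232).round(3),"vel",np.abs(st["joint_vel"]).max(),"ff",st["finger_force"],st["time"])
plan([.5675,-.1905,.22],[180,0,104.1],st)
for n in("top","side"):
  f=manip.grab_frame(n)
  print(n,"pred butt,tip",w2px(f,[pt(-.068),pt(.232)]).round(0).tolist())
  for t,z in(("chisel_mid",pt(0)[2]),("stone_center",.039),("holder",.026),("gouge",.03),("drawer",.07)):
    for d in manip.cut_out(t,f)[:3]: print(n,t,round(d["score"],2),np.round(d["box"]),rect(f,d["region"],z))
E
python3 fin.py
```

```text
butt [ 0.584 -0.256  0.256] mid [ 0.547 -0.11   0.256] tip [0.51  0.035 0.256] vel 0.2613379379409469 ff 98.543945197016 26.125
t 26.12 pos [ 0.5673 -0.1899  0.2254] rpy [-1.7998e+02  1.0000e-02  1.0435e+02] w 0.0213 F [-0.6 -0.3 -1.8] ff 98.5
total rv [-0.0003  0.0001  0.0043] d(cm, start frame) [-0.06  0.01  0.54] d in end frame [-0.06  0.01  0.54] rows 1 per-row rv [-0.0003  0.0001  0.0043]
top pred butt,tip [[400.0, 200.0], [284.0, 218.0]]
top chisel_mid 0.59 [284. 206. 352. 223.] (0.5296, -0.0463, 167, 22, -74.0)
top stone_center 0.89 [459. 256. 481. 292.] (0.4335, -0.5085, 109, 42, -21.4)
top stone_center 0.82 [324. 200. 346. 232.] (0.569, -0.1133, 103, 37, -20.3)
top holder 0.73 [317. 190. 356. 227.] (0.5987, -0.0974, 137, 58, -42.9)
top holder 0.68 [408. 293. 458. 349.] (0.2935, -0.4152, 154, 76, -34.9)
top gouge 0.5 [207. 234. 256. 245.] (0.4649, 0.191, 136, 21, -79.3)
top drawer 0.79 [194. 166. 271. 260.] (0.549, 0.1892, 261, 217, 13.9)
side pred butt,tip [[344.0, 207.0], [264.0, 151.0]]
side chisel_mid 0.92 [265. 152. 352. 211.] (0.5482, -0.1122, 307, 38, -75.7)
side stone_center 0.59 [298. 391. 357. 412.] (0.4236, -0.5324, 105, 42, -20.1)
side holder 0.68 [263. 239. 332. 270.] (0.543, -0.1228, 193, 113, -20.2)
side holder 0.66 [202. 361. 281. 409.] (0.2873, -0.4292, 149, 78, -35.8)
side gouge 0.62 [227. 185. 242. 204.] (0.4614, 0.2042, 94, 23, -78.8)
side drawer 0.77 [210. 154. 311. 220.] (0.5203, 0.1695, 277, 264, -76.5)
```

The side camera fits the chisel at 307 mm long, level, centred at (0.548,-0.112), about 21 cm above the stone. The gouge and drawer read as they did at the start.

```bash
python3 -c "
from h import *
print(manip.job_done())"
```

```text
the job is handed in; nothing more can be done
None
```

The job is handed in: the oilstone is seated in its holder and released, and the arm is holding the long chisel level and still, its middle over the stone and about 20 cm above it; closing the fingers on the chisel pressed briefly on the drawer floor (54 N at the wrist), and the cameras show the drawer and gouge unmoved.

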